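# Sort and tray the LED driver modules

### The job

Slide the keeper of the three-nest pass tray fully open, then put every module with a round tag into the pass tray and every module with a bar tag into the two-nest reject tray, one to a nest, each base down and fully seated with its tab in the nest's tab gap. When all are seated, slide the keeper fully home over the tabs again. Leave the other things on the bench where they are.

Things in the scene. Friction and masses are not known exactly. Their poses are not given: they have to be found in the camera images.
- P1_c (a point): LED driver module, black case 56 x 30 x 36 mm, 120 g; aluminium tab 12 long x 16 wide x 5 mm juts from one short end, flush with the base. White ROUND tag 24 mm across (passed) on the face opposite the base and on the tab end. Point: case centre; x to the tab end, y across the 30 mm width, z from base to tag face. Starts base down, any yaw; absent if None at first.
- P1_tab (a point): Outer end of the tab of module P1, mid-thickness: 40 mm from the case's centre along its x axis, 15.5 mm towards its base.
- P2_c (a point): LED driver module, black case 56 x 30 x 36 mm, 120 g; aluminium tab 12 long x 16 wide x 5 mm juts from one short end, flush with the base. White ROUND tag 24 mm across (passed) on the face opposite the base and on the tab end. Point: case centre; x to the tab end, y across the 30 mm width, z from base to tag face. Starts base down, any yaw; absent if None at first.
- P2_tab (a point): Outer end of the tab of module P2, mid-thickness: 40 mm from the case's centre along its x axis, 15.5 mm towards its base.
- P3_c (a point): LED driver module, black case 56 x 30 x 36 mm, 120 g; aluminium tab 12 long x 16 wide x 5 mm juts from one short end, flush with the base. White ROUND tag 24 mm across (passed) on the face opposite the base and on the tab end. Point: case centre; x to the tab end, y across the 30 mm width, z from base to tag face. Starts on its tabless end, tab up, tag face to world -x within 0.5 rad; absent if None at first.
- P3_tab (a point): Outer end of the tab of module P3, mid-thickness: 40 mm from the case's centre along its x axis, 15.5 mm towards its base.
- R1_c (a point): LED driver module, black case 56 x 30 x 36 mm, 120 g; aluminium tab 12 long x 16 wide x 5 mm juts from one short end, flush with the base. White BAR tag 27 x 7 mm (rejected) on the face opposite the base and on the tab end. Point: case centre; x to the tab end, y across the 30 mm width, z from base to tag face. Starts base down, any yaw; absent if None at first.
- R1_tab (a point): Outer end of the tab of module R1, mid-thickness: 40 mm from the case's centre along its x axis, 15.5 mm towards its base.
- R2_c (a point): LED driver module, black case 56 x 30 x 36 mm, 120 g; aluminium tab 12 long x 16 wide x 5 mm juts from one short end, flush with the base. White BAR tag 27 x 7 mm (rejected) on the face opposite the base and on the tab end. Point: case centre; x to the tab end, y across the 30 mm width, z from base to tag face. Starts on its tabless end, tab up, tag face to world -x within 0.5 rad; absent if None at first.
- R2_tab (a point): Outer end of the tab of module R2, mid-thickness: 40 mm from the case's centre along its x axis, 15.5 mm towards its base.
- pass_tray: Fixed aluminium tray, THREE nests and a keeper bar. Plate 6 mm thick; nests 62 mm apart along y, each 62 (x) x 36 (y) mm inside (3 mm play all round), walls 4 mm thick, tops 14 mm above the bench; the -x wall (robot's side) has a 21 mm gap for the module's tab. Origin at bench height under the middle of the row; yaw within 0.2 rad; either tray may be on the left.
- reject_tray: Fixed grey plastic tray, TWO nests, no keeper. Plate 6 mm thick; nests 62 mm apart along y, each 62 (x) x 36 (y) mm inside (3 mm play all round), walls 4 mm thick, tops 14 mm above the bench; the -x wall (robot's side) has a 21 mm gap for the module's tab. Origin at bench height under the middle of the row; yaw within 0.2 rad; either tray may be on the left.
- pass_tray_nest0 (a point): Nest 0 of the pass tray: where a seated module's case centre belongs, 24 mm above the bench (18 mm above the plate); axes as the tray's, so a seated module's x axis points along -x of this frame.
- pass_tray_nest1 (a point): Nest 1 of the pass tray: where a seated module's case centre belongs, 24 mm above the bench (18 mm above the plate); axes as the tray's, so a seated module's x axis points along -x of this frame.
- pass_tray_nest2 (a point): Nest 2 of the pass tray: where a seated module's case centre belongs, 24 mm above the bench (18 mm above the plate); axes as the tray's, so a seated module's x axis points along -x of this frame.
- reject_tray_nest0 (a point): Nest 0 of the reject tray: where a seated module's case centre belongs, 24 mm above the bench (18 mm above the plate); axes as the tray's, so a seated module's x axis points along -x of this frame.
- reject_tray_nest1 (a point): Nest 1 of the reject tray: where a seated module's case centre belongs, 24 mm above the bench (18 mm above the plate); axes as the tray's, so a seated module's x axis points along -x of this frame.
- keeper (a joint): Sliding keeper of the pass tray (m): 0 = home, its three flat fingers over the tab gaps 3 mm above the tabs; grows sliding along the tray's -y; 0.031 = fully open, fingers midway between nests. End stops both ends, friction 2 N, stays where left, starts within 4 mm of home. Bar runs along y, 52 mm to the -x side of the nest centres, top 19 mm above the bench.
- keeper_post (a point): Keeper's upright black handle post, 12 mm along the tray's y (sliding direction) by 22 mm along its x, from 19 to 54 mm above the bench, at the bar's -y end outside the tray; moves with the keeper. Point: on its axis 40 mm above the bench; axes as the tray's.
- standoff: Bystander: brass standoff 12 mm across, 18 mm high. Not to be handled.
- heatsink: Bystander: aluminium block 22 x 22 x 12 mm. Not to be handled.
- driver: Bystander: screwdriver 150 mm long, lying. Not to be handled.
- flux: Bystander: bottle 32 mm across, 70 mm high. Not to be handled.
- spool: Bystander: solder spool 48 mm across, 40 mm high. Not to be handled.
Not all that is in view belongs to the job. Leave any red look-alike of the part that bears R2_c alone.

How it is judged:
On the way, in this order (a step that is already met when the one before it is completed fails the run):
1. the keeper is slid fully open (value of joint keeper above 0.027 m), for 0.2 s.
2. all modules present are seated in nests of their own tray, tab in the gap, with the keeper still open (((distance between P1_c and pass_tray_nest0 below 0.007 m and x of P1_tab in the frame of pass_tray_nest0 below -0.033 m and angle between P1_c's own z axis and vertical below 0.08 rad) or (distance between P1_c and pass_tray_nest1 below 0.007 m and x of P1_tab in the frame of pass_tray_nest1 below -0.033 m and angle between P1_c's own z axis and vertical below 0.08 rad) or (distance between P1_c and pass_tray_nest2 below 0.007 m and x of P1_tab in the frame of pass_tray_nest2 below -0.033 m and angle between P1_c's own z axis and vertical below 0.08 rad)) and ((distance between P2_c and pass_tray_nest0 below 0.007 m and x of P2_tab in the frame of pass_tray_nest0 below -0.033 m and angle between P2_c's own z axis and vertical below 0.08 rad) or (distance between P2_c and pass_tray_nest1 below 0.007 m and x of P2_tab in the frame of pass_tray_nest1 below -0.033 m and angle between P2_c's own z axis and vertical below 0.08 rad) or (distance between P2_c and pass_tray_nest2 below 0.007 m and x of P2_tab in the frame of pass_tray_nest2 below -0.033 m and angle between P2_c's own z axis and vertical below 0.08 rad)) and ((distance between P3_c and pass_tray_nest0 below 0.007 m and x of P3_tab in the frame of pass_tray_nest0 below -0.033 m and angle between P3_c's own z axis and vertical below 0.08 rad) or (distance between P3_c and pass_tray_nest1 below 0.007 m and x of P3_tab in the frame of pass_tray_nest1 below -0.033 m and angle between P3_c's own z axis and vertical below 0.08 rad) or (distance between P3_c and pass_tray_nest2 below 0.007 m and x of P3_tab in the frame of pass_tray_nest2 below -0.033 m and angle between P3_c's own z axis and vertical below 0.08 rad)) and ((distance between R1_c and reject_tray_nest0 below 0.007 m and x of R1_tab in the frame of reject_tray_nest0 below -0.033 m and angle between R1_c's own z axis and vertical below 0.08 rad) or (distance between R1_c and reject_tray_nest1 below 0.007 m and x of R1_tab in the frame of reject_tray_nest1 below -0.033 m and angle between R1_c's own z axis and vertical below 0.08 rad)) and ((distance between R2_c and reject_tray_nest0 below 0.007 m and x of R2_tab in the frame of reject_tray_nest0 below -0.033 m and angle between R2_c's own z axis and vertical below 0.08 rad) or (distance between R2_c and reject_tray_nest1 below 0.007 m and x of R2_tab in the frame of reject_tray_nest1 below -0.033 m and angle between R2_c's own z axis and vertical below 0.08 rad)) and value of joint keeper above 0.022 m), for 0.2 s.
3. the keeper is slid home over the tabs (value of joint keeper below 0.004 m), for 0.2 s.
At the end, for the whole second after the job is handed in: Every round-tag module is in a pass-tray nest and every bar-tag module in a reject-tray nest: case centre within 7 mm of the nest point, tilted less than 0.08 rad, tab on the gap side, at rest; the keeper is within 4 mm of home (((distance between P1_c and pass_tray_nest0 below 0.007 m and x of P1_tab in the frame of pass_tray_nest0 below -0.033 m and angle between P1_c's own z axis and vertical below 0.08 rad) or (distance between P1_c and pass_tray_nest1 below 0.007 m and x of P1_tab in the frame of pass_tray_nest1 below -0.033 m and angle between P1_c's own z axis and vertical below 0.08 rad) or (distance between P1_c and pass_tray_nest2 below 0.007 m and x of P1_tab in the frame of pass_tray_nest2 below -0.033 m and angle between P1_c's own z axis and vertical below 0.08 rad)) and ((distance between P2_c and pass_tray_nest0 below 0.007 m and x of P2_tab in the frame of pass_tray_nest0 below -0.033 m and angle between P2_c's own z axis and vertical below 0.08 rad) or (distance between P2_c and pass_tray_nest1 below 0.007 m and x of P2_tab in the frame of pass_tray_nest1 below -0.033 m and angle between P2_c's own z axis and vertical below 0.08 rad) or (distance between P2_c and pass_tray_nest2 below 0.007 m and x of P2_tab in the frame of pass_tray_nest2 below -0.033 m and angle between P2_c's own z axis and vertical below 0.08 rad)) and ((distance between P3_c and pass_tray_nest0 below 0.007 m and x of P3_tab in the frame of pass_tray_nest0 below -0.033 m and angle between P3_c's own z axis and vertical below 0.08 rad) or (distance between P3_c and pass_tray_nest1 below 0.007 m and x of P3_tab in the frame of pass_tray_nest1 below -0.033 m and angle between P3_c's own z axis and vertical below 0.08 rad) or (distance between P3_c and pass_tray_nest2 below 0.007 m and x of P3_tab in the frame of pass_tray_nest2 below -0.033 m and angle between P3_c's own z axis and vertical below 0.08 rad)) and ((distance between R1_c and reject_tray_nest0 below 0.007 m and x of R1_tab in the frame of reject_tray_nest0 below -0.033 m and angle between R1_c's own z axis and vertical below 0.08 rad) or (distance between R1_c and reject_tray_nest1 below 0.007 m and x of R1_tab in the frame of reject_tray_nest1 below -0.033 m and angle between R1_c's own z axis and vertical below 0.08 rad)) and ((distance between R2_c and reject_tray_nest0 below 0.007 m and x of R2_tab in the frame of reject_tray_nest0 below -0.033 m and angle between R2_c's own z axis and vertical below 0.08 rad) or (distance between R2_c and reject_tray_nest1 below 0.007 m and x of R2_tab in the frame of reject_tray_nest1 below -0.033 m and angle between R2_c's own z axis and vertical below 0.08 rad)) and value of joint keeper below 0.004 m and linear speed of each of P1, P2, P3, R1, R2 below 0.02 m/s); the robot touches nothing.
It fails at once if the standoff is shoved more than 8 cm from its place (distance of standoff from where it was at the start of the episode above 0.08 m).
It fails at once if the heatsink is shoved more than 8 cm from its place (distance of heatsink from where it was at the start of the episode above 0.08 m).
It fails at once if the driver is shoved more than 8 cm from its place (distance of driver from where it was at the start of the episode above 0.08 m).
It fails at once if the flux is shoved more than 8 cm from its place (distance of flux from where it was at the start of the episode above 0.08 m).
It fails at once if the spool is shoved more than 8 cm from its place (distance of spool from where it was at the start of the episode above 0.08 m).
Of P1, P2, P3 only 2 to 3 are there at a start; the rules pass over those that are not, and their reading is None.
Of R1, R2 only 1 to 2 are there at a start; the rules pass over those that are not, and their reading is None.
At some moment in a run one of P1, P2, R1 may be knocked a few centimetres aside while the robot is not near it.
It also fails if it takes over 210 s, if anything falls off the work surface, if the arm or the gripper's body presses on something with over 40 N, if the wrist force passes 120 N, or if a joint passes its speed limit or range.

### The arm

A 6-joint arm with a two-finger parallel gripper is mounted at the origin on the work surface. World frame = base frame: x ahead of the robot, y to its left, z up, the work surface at z = 0. Lengths are in m, angles in rad, forces in N, time in s.
With the tool pointing down it reaches from about 0.25 to 0.8 m from the base axis. Payload 8.5 kg.
Tool frame: the origin (TCP) lies between the finger pads; the fingertips stand 25 mm ahead of it and the grasp point (between the pads) lies 6 mm ahead of it; x points along the fingers, z is the direction in which the jaws open and shut, and the axes are right-handed (so a half turn about x gives the same grasp; the last joint's range is limited). The gripper opens to 85 mm and grips with 20 to 120 N. Pads are 22 mm wide; open, the fingers measure 114 mm over their backs; the gripper's body (76 mm by 85 mm) begins 54 mm behind the grasp point. The pads swing forward as they close: fully open they stand 13 mm farther back than shut.
Start: joints at [-1.202, 0.238, -0.013, 1.319, 0, 1.571], TCP at [0.189, -0.49, 0.256] pointing down, gripper open.
Joint ranges: [-2.66, 2.66], [-1.03, 1.9], [-1.14, 1.46], [-1.82, 2.27], [-1.45, 1.34], [-3.14, 3.14]. Speed limits (rad/s): [2.22, 2.22, 2.79, 3.14, 3.14, 3.14].

### API

Orientations are given as a unit quaternion [x, y, z, w].
In Python, from bench import bot gives the robot as it stands. The module is installed in compiled form; this text tells all that it offers.
- The arm moves only by the tool carry_out, never from a script. Its argument "targets" is a list of rows, each a list of 5 numbers: the shift along the tool's x, y, z in cm, then the turn about the tool's x in degrees, then the closure, from 0 (fully open) to 1 (shut). A call has 1 to 12 rows; each row is the pose to reach, as a shift and turn from the pose commanded when the call began, along the tool's axes at that moment; what a row does not reach only later rows make up. A row lasts 1/10 s, in which the tool goes at most 50 mm and 8.59 degrees, less where a joint would pass 70% of its speed; a pose out of reach is approached as far as the arm can. A call with a gripper value outside its range is refused whole. The fingers move at their own pace and stop on an object; "grip_force" is the grip in N (left out, the last holds). Time passes only in rows, so rows that repeat a pose let the fingers close. It gives the time, the measured TCP pose, the force and the opening at its end, in the units of the state.
- bot.get_state(): the state, without advancing time (a new reading comes with each control period).
- bot.grab_frame(name): name is "side" or "top"; returns a dict with "image" (420x560x3 uint8, red, green, blue), "z_map" (420x560 float32, m along the optical axis (not along the pixel's ray), 0 where there is no reading), "fx", "fy", "cx", "cy" (pixels), "k1" (the pictures are not rectified: a ray, as slopes to the right and down, at radius r is drawn at 1 + k1 r^2 times it, then the intrinsics apply), "camera_from_world" (4x4, takes a point from world to camera coordinates). Camera axes: x right, y up, looking along -z (the intrinsics and any distortion apply to the point x, -y, -z); pixel columns grow to the right and rows downward; lengths in m; the calibration is good to about 2 mm. A picture is of the moment at which its call begins.
- bot.sign_off(): hands the job in, once; it reports no verdict.
Trained networks look in the newest picture that a camera, given by its name, has taken for a name from the list of things; names that differ only in an ending like _2 or _b are one class to them, and where a whole thing is asked for, a point or a joint stands for the part that bears it (a point fixed in the world has none). Each returns a list of dicts, best first, with "score" (0 to 1); they miss things now and then, are a little off and sometimes report something else, mostly with a low value. They report only what shows in the picture. A call takes as long as a camera call. They do not tell look-alikes from the thing itself.
- bot.cut_out(camera, query): "mask" (420x560 bool, what is visible of it) and "bbox" ([left, top, right, bottom] in pixels, round what is visible of it).
The state is a dict: "t": time; "qpos": joint angles; "qvel": joint speeds; "joint_efforts": joint torques, N m; "tcp_pos": TCP position; "ee_rot": TCP orientation; "ft_force": force on the tool from outside, world axes, zero at the start; "torque": the same for the moment, N m; "gripper_width": opening from 0.0 (shut) to 1.0 (fully open).
Only numpy, scipy, OpenCV 4.12 (cv2) and the standard library are available. Lean on these libraries where they do the work, as an engineer would, in place of code of your own. Each camera call takes 0.05 s, during which the arm holds its last target. There are 200 camera calls.

## Working session

There is one attempt and no reset: what is moved stays moved. The work goes in short steps, Python scripts to look and compute and a tool call to move; the robot and the scene stay as the last step left them, time stands still between calls to the robot, and variables do not carry over. Pictures are saved under pics/ and viewed, about 12 in all and at most 16, crops included, and the job is handed in when it is done.

Besides the shell and the picture viewer there is one more tool, called after "Request:" as name([rows], argument=value, ...), one row to a line, values as JSON. carry_out: Moves the arm, as the interface text tells. Its arguments: {"type":"object","properties":{"targets":{"type":"array","items":{"type":"array","items":{"type":"number"}}},"grip_force":{"type":"number"}},"required":["targets"]}

```bash
mkdir -p pics; cat > h.py <<'E'
import numpy as np, cv2, pickle
from bench import bot
from scipy.spatial.transform import Rotation as R
def snap(n):
    f=bot.grab_frame(n); return f
def cloud(f):
    K=np.array([[f['fx'],0,f['cx']],[0,f['fy'],f['cy']],[0,0,1]])
    h,w=f['z_map'].shape
    u,v=np.meshgrid(np.arange(w),np.arange(h))
    p=np.stack([u,v],-1).reshape(-1,1,2).astype(np.float64)
    s=cv2.undistortPoints(p,K,np.array([f['k1'],0,0,0.])).reshape(h,w,2)
    z=f['z_map']; pc=np.stack([s[...,0]*z,-s[...,1]*z,-z,np.ones_like(z)],-1)
    W=pc@np.linalg.inv(f['camera_from_world']).T
    W=W[...,:3]; W[z<=0]=np.nan
    return W
def save(im,name,box=None,scale=1):
    if box: l,t,r,b=box; im=im[t:b,l:r]
    im=cv2.resize(im,None,fx=scale,fy=scale,interpolation=cv2.INTER_CUBIC)
    cv2.imwrite('pics/'+name,im[...,::-1])
E
python3 - <<'E'
from h import *
s=bot.get_state(); print({k:np.round(v,3) for k,v in s.items()})
for n in('top','side'):
    f=snap(n); pickle.dump(f,open(n+'0.pkl','wb')); save(f['image'],n+'0.png',scale=1.42)
    T=np.linalg.inv(f['camera_from_world']); print(n,np.round(T,3),f['fx'],f['cx'],f['cy'],f['k1'])
for q in ('P1_c','R1_c','P3_c','pass_tray','reject_tray','keeper_post','standoff','heatsink','driver','flux','spool'):
    for n in('top','side'): print(q,n,[(round(d['score'],2),list(map(int,d['bbox']))) for d in bot.cut_out(n,q)])
E
```

```text
{'t': np.float64(0.0), 'qpos': array([-1.202,  0.239, -0.014,  1.319,  0.   ,  1.571]), 'qvel': array([-0.   ,  0.001,  0.001,  0.001, -0.   ,  0.002]), 'joint_efforts': array([ 1.0000e-03, -5.3878e+01,  3.4644e+01,  1.8000e-02,  0.0000e+00,
        0.0000e+00]), 'tcp_pos': array([ 0.189, -0.489,  0.256]), 'ee_rot': array([ 0.4  ,  0.584, -0.4  ,  0.583]), 'ft_force': array([ 0.609, -0.341,  0.411]), 'torque': array([ 0.077,  0.011, -0.017]), 'gripper_width': np.float64(0.998)}
top [[ 0.023  0.987 -0.158  0.339]
 [-1.     0.022 -0.006 -0.002]
 [-0.002  0.158  0.987  1.082]
 [ 0.     0.     0.     1.   ]] 403.34670553502514 278.09679818626495 214.50667376112176 -0.0533749144612322
side [[-0.93   0.236 -0.281  0.214]
 [-0.366 -0.606  0.706  0.681]
 [-0.003  0.76   0.65   0.692]
 [ 0.     0.     0.     1.   ]] 412.0984187823264 273.2403237484829 204.63818830084887 -0.028029781049731903
P1_c top [(0.69, [303, 152, 396, 199]), (0.66, [302, 174, 392, 200]), (0.35, [307, 263, 315, 265])]
P1_c side [(0.52, [255, 262, 274, 294]), (0.52, [162, 231, 218, 278])]
R1_c top [(0.56, [259, 234, 288, 
[... 464 characters left out ...]
(0.66, [201, 311, 227, 346]), (0.33, [276, 116, 287, 130])]
keeper_post top [(0.59, [309, 176, 391, 198]), (0.49, [189, 262, 225, 309]), (0.39, [332, 234, 351, 261]), (0.36, [261, 236, 287, 251])]
keeper_post side [(0.78, [240, 137, 289, 196])]
standoff top [(0.4, [303, 151, 395, 195])]
standoff side [(0.62, [158, 232, 219, 283])]
heatsink top [(0.72, [330, 235, 348, 260]), (0.56, [308, 262, 318, 271])]
heatsink side [(0.52, [319, 208, 329, 216])]
driver top [(0.83, [190, 266, 227, 308])]
driver side [(0.68, [283, 290, 349, 313])]
flux top [(0.74, [117, 158, 137, 175])]
flux side [(0.92, [105, 327, 126, 353])]
spool top [(0.71, [422, 163, 451, 182])]
spool side [(0.62, [269, 116, 286, 133])]
```

View pics/top0.png

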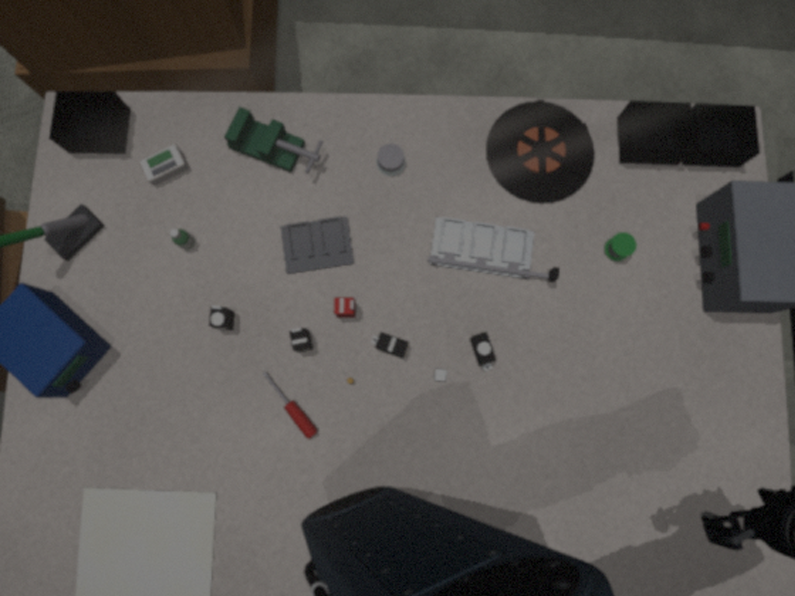

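View pics/side0.png

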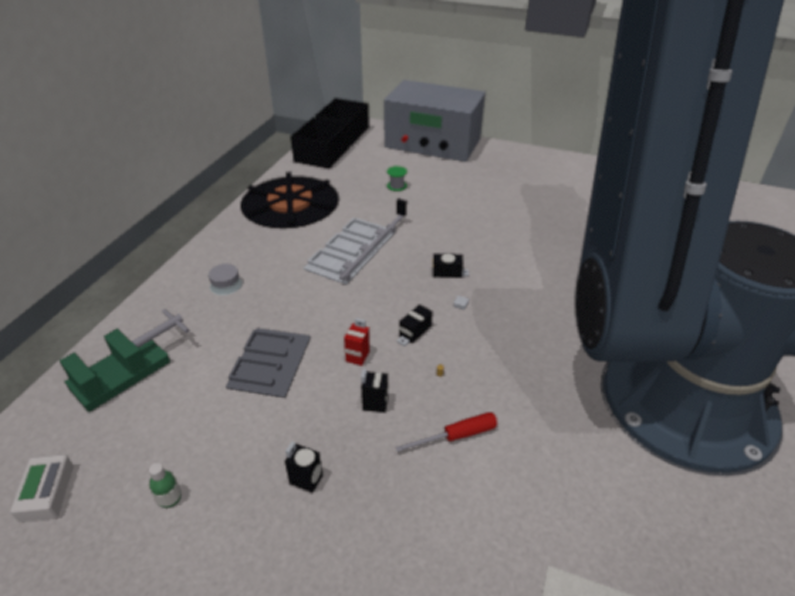

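The top view, at 1.42× scale, shows:
- **Modules:** four black ones. Standing round P3 is at (221,318), standing bar R2 at (300,340), lying bar R1 at (391,345), and a lying round P1/P2 at (484,350).
- **Look-alike:** the red one at (345,306), which I leave alone.
- **Trays:** reject at (317,245) and pass at (483,248). The keeper post is at (553,273).

Next I'll measure their positions.

```bash
cat >> h.py <<'E'
SZ=0.001
def hmap(f,x0=.28,x1=.72,y0=-.45,y1=.4):
    W=cloud(f); return W
def blobs(f,zlo,zhi,roi,minpx=15):
    W=cloud(f); m=(W[...,2]>zlo)&(W[...,2]<zhi)&(W[...,0]>roi[0])&(W[...,0]<roi[1])&(W[...,1]>roi[2])&(W[...,1]<roi[3])
    n,l,st,_=cv2.connectedComponentsWithStats(m.astype(np.uint8),connectivity=8)
    out=[]
    for i in range(1,n):
        if st[i,4]<minpx: continue
        P=W[l==i]; g=f['image'][l==i].astype(float).mean(0)
        c,s,a=cv2.minAreaRect((P[:,:2]*1000).astype(np.float32))
        out.append((P,g,c,s,a))
        print('n',st[i,4],'px',st[i,0]+st[i,2]//2,st[i,1]+st[i,3]//2,'mean',np.round(P.mean(0)*1000,1),'zp95',round(np.percentile(P[:,2],95)*1000,1),'rect',np.round(c,1),np.round(s,1),round(a,1),'rgb',g.round())
    return out
E
python3 - <<'E'
from h import *
for n in('top','side'):
    f=pickle.load(open(n+'0.pkl','rb')); W=cloud(f)
    m=(W[...,0]>.4)&(W[...,0]<.5)&(W[...,1]>-.3)&(W[...,1]<.3); z=W[...,2][m]; print(n,'bench z',np.nanmedian(z)*1000, 'std', np.nanstd(z[abs(z)<.006])*1000)
    blobs(f,.009,.1,(.3,.75,-.5,.5))
f=pickle.load(open('top0.pkl','rb'))
save(f['image'],'top0c.png',(130,145,410,295),2.85)
f=pickle.load(open('side0.pkl','rb'))
save(f['image'],'side0c.png',(150,130,350,360),2.6)
E
```

```text
top bench z 0.6291120605379508 std 1.9768379156297433
n 41 px 108 127 mean [745.8 484.4  23.7] zp95 33.8 rect [745.4 485.6] [ 8.3 26.6] 0.6 rgb [89. 87. 85.]
n 42 px 382 135 mean [ 737.8 -278.5   16.6] zp95 20.8 rect [ 738.  -278.5] [23.  12.4] 0.1 rgb [27. 26. 26.]
n 150 px 233 165 mean [647.4 132.4  13.3] zp95 17.1 rect [641.4 133.3] [75.  57.2] 11.9 rgb [74. 73. 75.]
n 897 px 348 176 mean [ 610.8 -175.5   18.5] zp95 46.3 rect [ 623.6 -181.7] [239.2  98.2] 82.0 rgb [104. 103. 105.]
n 136 px 212 170 mean [634.2 191.   13.6] zp95 17.5 rect [633.  189.2] [72.9 51.6] 13.2 rgb [73. 72. 74.]
n 179 px 128 168 mean [623.6 409.1  44.5] zp95 71.2 rect [625.  410.9] [25.2 32.4] 56.9 rgb [73. 79. 71.]
n 268 px 438 172 mean [ 630.8 -422.2   37.6] zp95 43.1 rect [ 630.6 -423.7] [48.2 44.5] 64.9 rgb [49. 88. 55.]
n 209 px 243 216 mean [497.8  95.5  52.1] zp95 67.1 rect [500.1  96.3] [31.1 34.7] 1.2 rgb [105.  66.  65.]
n 256 px 156 223 mean [472.8 323.2  49.7] zp95 65.8 rect [473.7 327. ] [31.2 37. ] 89.7 rgb [74. 73. 72.]
n 221 px 212 239 mean [435.8 173.8  51.9] zp95 65.7 rect [436.6 176.1] [36
[... 1555 characters left out ...]
.7 rect [631.6 192.7] [72.1 45.8] 10.9 rgb [77. 77. 83.]
n 31 px 310 259 mean [363.9  86.7  14.9] zp95 18.3 rect [364.4  85.7] [ 8.8 12.8] 19.9 rgb [128. 107.  72.]
n 489 px 264 274 mean [433.  184.   42.6] zp95 58.6 rect [435.2 177.1] [36.8 32.6] 13.2 rgb [45. 45. 46.]
n 261 px 303 306 mean [327.3 207.3  17.4] zp95 24.7 rect [333.6 215.4] [104.3  22.1] 46.4 rgb [122.  70.  71.]
n 674 px 213 328 mean [469.7 332.8  43.7] zp95 63.0 rect [472.3 328. ] [31.7 38. ] 89.1 rgb [67. 66. 66.]
n 504 px 116 341 mean [618.7 420.2  41.2] zp95 69.5 rect [622.  418.5] [32.3 26.1] 46.9 rgb [ 96. 107.  96.]
n 165 px 35 354 mean [745. 488.  22.] zp95 30.2 rect [743.7 484.6] [12.5 30.4] 0.1 rgb [118. 114. 113.]
```

View pics/top0c.png

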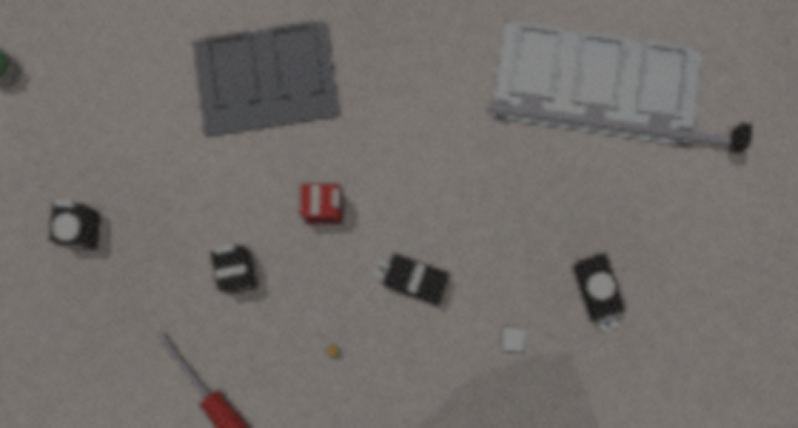

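```bash
cat >> h.py <<'E'
from scipy.optimize import minimize
def trayfit(fs,g,n):
    """pose (x,y,yaw) of tray with n nests, from wall heights"""
    P=[]
    for f in fs:
        W=cloud(f).reshape(-1,3); W=W[np.isfinite(W[:,2])]
        P.append(W[np.hypot(W[:,0]-g[0],W[:,1]-g[1])<.16])
    P=np.concatenate(P)
    sg=lambda d:1/(1+np.exp(-d/.0008))
    def cost(q):
        c,s=np.cos(q[2]),np.sin(q[2]); d=P[:,:2]-q[:2]
        u=c*d[:,0]+s*d[:,1]; v=-s*d[:,0]+c*d[:,1]
        m=np.zeros(len(P))
        for k in range(n):
            w=v-62e-3*(k-(n-1)/2)
            sd=np.maximum(abs(u)-.031,abs(w)-.018)
            wall=sg(sd)*sg(.004-sd)*(1-sg(-.029-u)*sg(.0105-abs(w)))
            m=np.maximum(m,wall)
        use=(u>-.038)&(u<.06)&(abs(v)<62e-3*n/2+.005)
        h=np.clip(P[:,2],.004,.016)-.006
        return np.mean(np.where(use,(h-.008*m)**2,3e-5))*1e6
    best=None
    for dx in(-.012,0,.012):
        for dy in(-.012,0,.012):
            r=minimize(cost,[g[0]+dx,g[1]+dy,g[2]],method='Nelder-Mead',options=dict(initial_simplex=np.array([[g[0]+dx,g[1]+dy,g[2]]]*4)+np.array([[0,0,0],[.006,0,0],[0,.006,0],[0,0,.06]]),xatol=1e-5,fatol=1e-5))
            if best is None or r.fun<best.fun: best=r
    return best.x,best.fun
E
python3 - <<'E'
from h import *
T,S=[pickle.load(open(n+'0.pkl','rb')) for n in('top','side')]
for nm,g,n in(('pass',(.62,-.17,-.14),3),('rej',(.638,.162,.21),2)):
    for fs in([T],[S],[T,S]):
        q,c=trayfit(fs,g,n); print(nm,np.round(q[:2]*1000,1),np.degrees(q[2]).round(2),round(c,3))
    for k in range(n):
        o=62*(k-(n-1)/2); print(' nest',k,np.round(q[:2]*1000+[-o*np.sin(q[2]),o*np.cos(q[2])],1))
    if n==3: 
      for f in (T,S): blobs(f,.027,.07,(.5,.68,-.35,-.2),5)
s=bot.get_state(); print(R.from_quat(s['ee_rot']).as_matrix().round(3))
E
```

```text
pass [ 639.8 -162.1] -6.91 24.637
pass [ 639.2 -163. ] -7.27 25.582
pass [ 639.5 -162.4] -7.19 25.018
 nest 0 [ 631.7 -224. ]
 nest 1 [ 639.5 -162.4]
 nest 2 [ 647.2 -100.9]
n 65 px 390 193 mean [ 568.7 -287.4   48.1] zp95 56.4 rect [ 569.8 -288.6] [12.3 21.6] 86.3 rgb [45. 44. 43.]
n 76 px 283 144 mean [ 568.2 -286.7   42.3] zp95 54.0 rect [ 567.8 -289.9] [15.9 21.5] 76.6 rgb [42. 40. 41.]
rej [637.8 161.1] 10.24 26.051
rej [636.8 161.3] 10.49 26.207
rej [637.7 161.3] 10.16 26.148
 nest 0 [643.2 130.8]
 nest 1 [632.2 191.9]
[[-0.     0.933  0.361]
 [ 0.     0.361 -0.933]
 [-1.    -0.    -0.   ]]
```

```bash
cat >> h.py <<'E'
def go(x,y,z,jaw=None,base=None):
    """print shift (cm, tool axes) and turn (deg) to TCP x,y,z in mm and jaw yaw deg (exact, no mod 180)"""
    s=bot.get_state(); M=R.from_quat(s['ee_rot']).as_matrix()
    d=M.T@(np.array([x,y,z])/1000-s['tcp_pos'])*100
    j=np.degrees(np.arctan2(M[1,2],M[0,2]))
    t=0 if jaw is None else -((jaw-j+180)%360-180)
    print('t',round(float(s['t']),2),'tcp',np.round(s['tcp_pos']*1000,1),'jaw',round(j,1),'q6',round(float(s['qpos'][5]),2),'F',np.round(s['ft_force'],1),'w',round(float(s['gripper_width'])*85,1))
    print('shift',d.round(2),'turn',round(t,1)); return M
def axis(M,vx,vy):
    print('unit move',np.round(M.T@np.array([vx,vy,0]),3))
E
python3 -c "
from h import *
M=go(568.5,-288.3,110,-97.2)"
```

```text
t 1.2 tcp [ 189.3 -489.7  256.3] jaw -68.9 q6 1.57 F [-0.1 -0.1 -0. ] w 85.1
shift [14.63 42.63 -5.11] turn 28.3
```

Request:
carry_out([
  [14.6,42.6,-5.1,28.3,0],
  [14.6,42.6,-5.1,28.3,0],
  [14.6,42.6,-5.1,28.3,0],
  [14.6,42.6,-5.1,28.3,0],
  [14.6,42.6,-5.1,28.3,0],
  [14.6,42.6,-5.1,28.3,0],
  [14.6,42.6,-5.1,28.3,0],
  [14.6,42.6,-5.1,28.3,0],
  [14.6,42.6,-5.1,28.3,0],
  [14.6,42.6,-5.1,28.3,0],
  [14.6,42.6,-5.1,28.3,0],
  [14.6,42.6,-5.1,28.3,0],
])

```text
t: 2.4
tcp_pos: [0.5676, -0.2887, 0.1102]
ee_rot: [-0.53, -0.468, 0.53, -0.468]
ft_force: [-0.5, -0.4, 0.1]
gripper_width: 1.0
```

```bash
python3 -c "
from h import *
M=go(568.5,-288.3,49,-97.2)
# slide 31mm along tray -y  (yaw -97.2)
axis(M,np.cos(np.radians(-97.2)),np.sin(np.radians(-97.2)))"
```

```text
t 2.4 tcp [ 567.6 -288.7  110.2] jaw -97.2 q6 2.8 F [-0.5 -0.4  0.1] w 85.0
shift [ 6.12  0.09 -0.05] turn 0.0
unit move [ 0.    -0.001  1.   ]
```

Request:
carry_out([
  [6.0,0.1,0,0,0],
  [6.0,0.1,0,0,0],
  [6.0,0.1,0,0,0],
  [6.0,0.1,0,0,1],
  [6.0,0.1,0,0,1],
  [6.0,0.1,0,0,1],
  [6.0,0.1,0,0,1],
  [6.0,0.1,0,0,1],
  [6.0,0.1,0,0,1],
  [6.0,0.1,0,0,1],
], grip_force=30)

```text
t: 3.4
tcp_pos: [0.5693, -0.2901, 0.051]
ee_rot: [-0.53, -0.467, 0.531, -0.468]
ft_force: [-2.3, -6.4, 3.6]
gripper_width: 0.137
```

Request:
carry_out([
  [0,0,0.8,0,1],
  [0,0,1.6,0,1],
  [0,0,2.4,0,1],
  [0,0,2.8,0,1],
  [0,0,3.1,0,1],
  [0,0,3.2,0,1],
  [0,0,3.2,0,1],
  [0,0,3.2,0,1],
  [0,0,3.2,0,1],
])

```text
t: 4.3
tcp_pos: [0.5654, -0.3209, 0.051]
ee_rot: [0.53, 0.467, -0.53, 0.468]
ft_force: [-1.9, -0.3, 5.6]
gripper_width: 0.135
```

Request:
carry_out([
  [0,0,0.1,0,1],
  [0,0,0.3,0,1],
  [0,0,0.3,0,1],
  [0,0,0.3,0,1],
])

```text
t: 4.7
tcp_pos: [0.5654, -0.3212, 0.0509]
ee_rot: [0.531, 0.469, -0.529, 0.467]
ft_force: [1.1, 12.5, 8.1]
gripper_width: 0.133
```

Request:
carry_out([
  [0,0,-0.3,0,0],
  [0,0,-0.3,0,0],
  [0,0,-0.3,0,0],
  [0,0,-0.3,0,0],
  [-4,0,-0.3,0,0],
  [-8,0,-0.3,0,0],
  [-8,0,-0.3,0,0],
])

```text
t: 5.4
tcp_pos: [0.5676, -0.3221, 0.1359]
ee_rot: [0.531, 0.465, -0.529, 0.471]
ft_force: [1.7, -0.7, 0.2]
gripper_width: 0.999
```

```bash
python3 - <<'E'
from h import *
T,S=snap('top'),snap('side')
for f in(T,S):
    blobs(f,.027,.07,(.36,.68,-.4,.38),10)
go(428.2,-159.2,100,-73.5)
E
```

```text
n 65 px 402 195 mean [ 565.4 -318.    47.6] zp95 55.8 rect [ 565.6 -319.7] [13.1 21.3] 82.7 rgb [49. 47. 46.]
n 182 px 243 216 mean [498.7  96.5  55.5] zp95 65.9 rect [500.1  96.5] [30.9 34.7] 0.9 rgb [138.  88.  86.]
n 223 px 155 223 mean [472.9 324.4  53.3] zp95 65.8 rect [473.6 327.3] [31.1 37.1] 89.4 rgb [100.  99.  97.]
n 203 px 212 239 mean [436.  174.5  55. ] zp95 67.4 rect [436.8 175.8] [36.6 30.2] 13.6 rgb [80. 79. 78.]
n 241 px 340 246 mean [ 428.2 -158.6   35.8] zp95 39.1 rect [ 429.1 -159.1] [56.6 30.1] 15.3 rgb [80. 78. 76.]
n 72 px 288 140 mean [ 563.7 -317.    42.9] zp95 54.1 rect [ 564.3 -319.3] [14.  23.4] 88.8 rgb [46. 44. 45.]
n 204 px 316 183 mean [ 427.6 -155.4   34.4] zp95 37.4 rect [ 428.1 -159.8] [55.7 34.1] 18.9 rgb [67. 65. 65.]
n 264 px 293 224 mean [430.6  12.8  34.5] zp95 37.4 rect [431.2   9.6] [58.7 31.7] 72.6 rgb [47. 46. 47.]
n 352 px 251 237 mean [495.8 102.3  49.7] zp95 65.2 rect [498.5  98.3] [30.4 40.4] 1.2 rgb [128.  66.  65.]
n 381 px 264 271 mean [433.5 182.7  49.6] zp95 62.0 rect [435.3 177.5] [36.7 32.7] 14.2 rgb [55. 54. 55.]
n 545 px 213 325 mean [470.6 331.8  49.9] zp95 65.0 rect [472.4 328. ] [31.4 38.3] 89.3 rgb [80. 78. 79.]
t 5.5 tcp [ 565.6 -320.9  131.2] jaw -97.2 q6 2.75 F [ 0.3  0.6 -0.2] w 84.9
shift [  3.08 -15.67 -14.33] turn -23.7
```

Request:
carry_out([
  [1,-5,-4.6,-8,0],
  [2,-10,-9,-16,0],
  [3,-15.6,-14.3,-23.7,0],
  [3,-15.6,-14.3,-23.7,0],
  [3,-15.6,-14.3,-23.7,0],
  [9.4,-15.6,-14.3,-23.7,0],
  [9.4,-15.6,-14.3,-23.7,0],
  [9.4,-15.6,-14.3,-23.7,0],
  [9.4,-15.6,-14.3,-23.7,0],
])

```text
t: 6.4
tcp_pos: [0.4283, -0.1592, 0.036]
ee_rot: [0.423, 0.567, -0.423, 0.566]
ft_force: [-0.7, -0.6, 1.1]
gripper_width: 1.007
```

```bash
python3 -c "
from h import *
M=go(428.5,-160,37,-73.5)"
```

```text
t 6.4 tcp [ 428.3 -159.2   36. ] jaw -73.5 q6 2.5 F [-0.7 -0.6  1.1] w 85.6
shift [-0.1   0.    0.08] turn 0.0
```

Request:
carry_out([
  [-0.1,0,0,0,1],
  [-0.1,0,0,0,1],
  [-0.1,0,0,0,1],
  [-0.1,0,0,0,1],
  [-0.1,0,0,0,1],
  [-0.1,0,0,0,1],
  [-3,0,0,0,1],
  [-7,0,0,0,1],
  [-7,0,0,0,1],
], grip_force=40)

```text
t: 7.3
tcp_pos: [0.4307, -0.1599, 0.1104]
ee_rot: [0.424, 0.564, -0.422, 0.569]
ft_force: [0.7, 0.4, -1.3]
gripper_width: 0.344
```

```bash
python3 -c "
from h import *
M=go(631.7,-224,106,-97.2)"
```

```text
t 7.3 tcp [ 430.7 -159.9  110.4] jaw -73.5 q6 2.5 F [ 0.7  0.4 -1.3] w 29.3
shift [ 0.58 17.45 11.86] turn 23.7
```

Request:
carry_out([
  [0,4.5,3,6,1],
  [0,9,6,12,1],
  [0.3,13.5,9,18,1],
  [0.6,17.4,11.9,23.7,1],
  [2,17.4,11.9,23.7,1],
  [3.2,17.4,11.9,23.7,1],
  [3.2,17.4,11.9,23.7,1],
  [3.2,17.4,11.9,23.7,1],
  [3.2,17.4,11.9,23.7,1],
  [3.2,17.4,11.9,23.7,1],
])

```text
t: 8.3
tcp_pos: [0.6287, -0.2235, 0.0755]
ee_rot: [0.53, 0.467, -0.53, 0.468]
ft_force: [0.1, -0.5, -1.3]
gripper_width: 0.343
```

```bash
python3 - <<'E'
from h import *
M=go(631.7,-224,43,-97.2)
T,S=snap('top'),snap('side')
pickle.dump((T,S),open('hold1.pkl','wb'))
save(T['image'],'t1.png',(290,130,410,220),3.3); save(S['image'],'s1.png',(190,80,330,210),3.3)
a=cv2.imread('pics/t1.png');b=cv2.imread('pics/s1.png');h=max(len(a),len(b))
cv2.imwrite('pics/ts1.png',np.hstack([np.pad(i,((0,h-len(i)),(0,0),(0,0))) for i in(a,b)])[:600,:860])
E
```

```text
t 8.3 tcp [ 628.7 -223.5   75.5] jaw -97.2 q6 2.92 F [ 0.1 -0.5 -1.3] w 29.1
shift [3.25 0.3  0.01] turn 0.0
```

View pics/ts1.png

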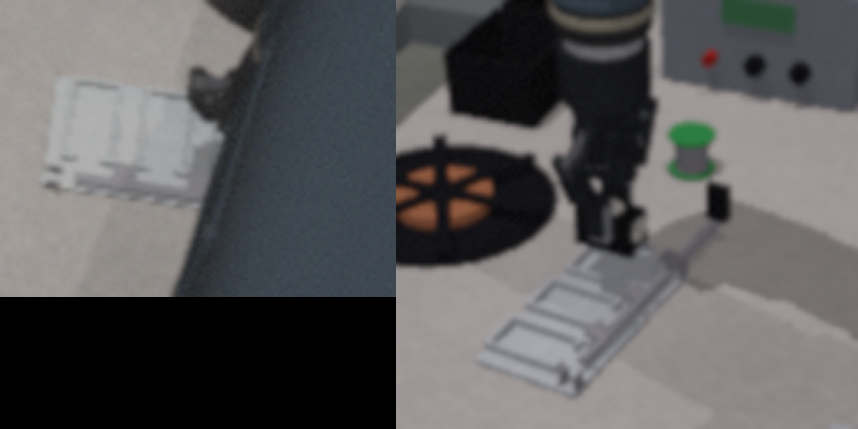

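```bash
python3 - <<'E'
from h import *
M=go(631.5,-224.7,43,-97.2)
S=pickle.load(open('hold1.pkl','rb'))[1]
W=cloud(S); m=(W[...,2]>.03)&(W[...,2]<.08)&(W[...,0]>.56)&(W[...,0]<.7)&(W[...,1]<-.17)&(W[...,1]>-.26)
P=W[m]; print(len(P)); 
t=np.radians(-7.2); u=(P[:,0]-.6317)*np.cos(t)+(P[:,1]+.224)*np.sin(t); v=-(P[:,0]-.6317)*np.sin(t)+(P[:,1]+.224)*np.cos(t)
for lo in range(30,80,5):
    k=(P[:,2]*1000>=lo)&(P[:,2]*1000<lo+5); print(lo,k.sum(),np.percentile(u[k]*1000,[2,50,98]).round(1) if k.any() else '',np.percentile(v[k]*1000,[2,50,98]).round(1) if k.any() else '')
E
```

```text
t 8.4 tcp [ 628.9 -223.6   75.3] jaw -97.2 q6 2.93 F [ 0.6 -0.4 -1.4] w 29.3
shift [3.23 0.26 0.07] turn 0.0
314
30 0  
35 19 [-41.1 -20.9  17.5] [-4.5 13.2 16.1]
40 44 [-43.1 -28.4  18. ] [-8.7 12.5 18.2]
45 21 [-32.6 -16.5  23. ] [-5.4 14.5 18.4]
50 27 [-32.1 -12.   22.8] [-7.8 14.6 23.5]
55 30 [-32.7 -17.5  22.9] [-7.2 15.1 27.7]
60 34 [-33.1 -13.6  24. ] [-5.  15.8 29.9]
65 35 [-32.6 -12.7  21.5] [-8.8 14.3 29.4]
70 75 [-31.7 -14.6  19. ] [-16.2   1.8  27. ]
75 29 [-26.7  -9.1   1.4] [-17.6  16.6  29.3]
```

Request:
carry_out([
  [0,0.3,0.03,0,1],
  [1.0,0.3,0.03,0,1],
  [1.7,0.3,0.03,0,1],
  [2.2,0.3,0.03,0,1],
  [2.6,0.3,0.03,0,1],
  [2.9,0.3,0.03,0,1],
  [3.1,0.3,0.03,0,1],
  [3.1,0.3,0.03,0,1],
])

```text
t: 9.2
tcp_pos: [0.6317, -0.2242, 0.0441]
ee_rot: [0.53, 0.468, -0.53, 0.468]
ft_force: [-2.8, 1.5, 5.3]
gripper_width: 0.347
```

Request:
carry_out([
  [0,0,0,0,0.45],
  [0,0,0,0,0.45],
  [0,0,0,0,0.45],
  [-3,0,0,0,0.45],
  [-8,0,0,0,0.45],
  [-8,-9,0,0,0.3],
  [-8,-18,0,0,0],
  [-8,-18,0,0,0],
  [-8,-18,0,0,0],
])

```text
t: 10.1
tcp_pos: [0.4497, -0.2009, 0.1233]
ee_rot: [-0.53, -0.468, 0.531, -0.467]
ft_force: [-0.1, -0.5, 0.3]
gripper_width: 0.998
```

```bash
python3 - <<'E'
from h import *
T,S=snap('top'),snap('side')
pickle.dump((T,S),open('b.pkl','wb'))
for f in(T,S):
    blobs(f,.027,.07,(.36,.72,-.4,.38),10)
M=go(432,9.3,100,71.5-90)
E
```

```text
n 259 px 364 170 mean [ 630.8 -221.1   41.1] zp95 45.1 rect [ 631.1 -221.8] [30.5 57. ] 84.6 rgb [78. 78. 77.]
n 184 px 243 216 mean [498.5  96.4  55.2] zp95 64.9 rect [500.   96.5] [31.1 34.8] 0.7 rgb [129.  82.  80.]
n 228 px 155 223 mean [472.8 324.4  53.3] zp95 66.2 rect [473.7 327.3] [31.9 37.3] 88.6 rgb [94. 93. 92.]
n 201 px 212 239 mean [435.8 174.3  54.5] zp95 66.5 rect [436.7 176. ] [36.8 30.7] 13.6 rgb [76. 74. 73.]
n 254 px 276 243 mean [432.4   8.2  36.2] zp95 39.8 rect [432.7   8.2] [56.9 29.8] 71.6 rgb [67. 65. 64.]
n 75 px 288 140 mean [ 563.5 -316.7   42.4] zp95 53.9 rect [ 564.6 -318.7] [14.2 22.2] 88.3 rgb [44. 42. 43.]
n 203 px 255 154 mean [ 628.4 -218.2   38.4] zp95 43.5 rect [ 630.1 -222.6] [33.7 58.8] 83.7 rgb [67. 65. 65.]
n 264 px 293 224 mean [430.8  12.9  34.5] zp95 37.3 rect [431.    9.9] [58.9 30.4] 72.0 rgb [48. 46. 48.]
n 354 px 251 237 mean [496.  102.2  49.6] zp95 64.5 rect [498.5  98.8] [30.9 39.2] 1.9 rgb [122.  63.  62.]
n 385 px 264 271 mean [433.4 182.6  49.4] zp95 62.7 rect [435.4 177.5] [36.7 32.6] 14.4 rgb [52. 51. 52.]
n 537 px 213 325 mean [470.7 331.6  50. ] zp95 65.0 rect [472.4 327.6] [32.1 37.5] 89.0 rgb [76. 74. 74.]
t 10.2 tcp [ 449.3 -200.9  123.6] jaw -97.2 q6 2.85 F [0.5 0.1 0.5] w 85.0
shift [  2.38  -4.36 -20.64] turn -78.7
```

Request:
carry_out([
  [2,-1,-5,-8,0],
  [2.4,-2,-10,-16,0],
  [2.4,-3,-15,-25,0],
  [2.4,-4.4,-20.6,-34,0],
  [2.4,-4.4,-20.8,-43,0],
  [2.4,-4.4,-20.8,-51,0],
  [2.4,-4.4,-20.8,-60,0],
  [2.4,-4.4,-20.8,-68,0],
  [2.4,-4.4,-20.8,-78.7,0],
  [2.4,-4.4,-20.8,-78.7,0],
  [2.4,-4.4,-20.8,-78.7,0],
])

```text
t: 11.3
tcp_pos: [0.4367, 0.0102, 0.0995]
ee_rot: [0.113, 0.698, -0.113, 0.698]
ft_force: [0.5, 0.7, -0.4]
gripper_width: 1.004
```

```bash
python3 - <<'E'
from h import *
M=go(432,7.5,37,-18.5)
blobs(snap('side'),.027,.07,(.4,.47,-.05,.06),10)
E
```

```text
t 11.3 tcp [436.7  10.2  99.5] jaw -18.4 q6 1.92 F [ 0.5  0.7 -0.4] w 85.3
shift [ 6.24 -0.41 -0.36] turn 0.1
n 269 px 293 224 mean [430.7  13.1  34.4] zp95 37.0 rect [431.6   9.9] [57.9 31.6] 72.4 rgb [37. 36. 37.]
```

Request:
carry_out([
  [3,-0.4,-0.4,0,0],
  [6.2,-0.4,-0.4,0,0],
  [6.2,-0.4,-0.4,0,0],
  [6.2,-0.4,-0.4,0,1],
  [6.2,-0.4,-0.4,0,1],
  [6.2,-0.4,-0.4,0,1],
  [6.2,-0.4,-0.4,0,1],
  [6.2,-0.4,-0.4,0,1],
  [6.2,-0.4,-0.4,0,1],
  [3,-0.4,-0.4,0,1],
  [-3,-0.4,-0.4,0,1],
  [-3,-0.4,-0.4,0,1],
])

```text
t: 12.55
tcp_pos: [0.4328, 0.0076, 0.1339]
ee_rot: [0.114, 0.696, -0.113, 0.7]
ft_force: [0.9, -0.9, -1.1]
gripper_width: 0.346
```

```bash
python3 - <<'E'
from h import *
M=go(632.2,190.4,130,100.2)
E
```

```text
t 12.55 tcp [432.8   7.6 133.9] jaw -18.5 q6 1.91 F [ 0.9 -0.9 -1.1] w 29.4
shift [ 0.53 23.66 13.11] turn -118.7
```

Request:
carry_out([
  [0,4,2,-8,1],
  [0,8,4,-17,1],
  [0,12,7,-25,1],
  [0,16,9,-34,1],
  [0,20,11,-42,1],
  [0,23.7,13.1,-51,1],
  [0,23.7,13.1,-59,1],
  [0,23.7,13.1,-68,1],
  [0,23.7,13.1,-76,1],
  [0,23.7,13.1,-85,1],
  [0,23.7,13.1,-93,1],
  [0,23.7,13.1,-100,1],
])

```text
t: 13.75
tcp_pos: [0.6297, 0.1908, 0.129]
ee_rot: [-0.463, 0.534, 0.463, 0.534]
ft_force: [-0.7, 0.0, -2.4]
gripper_width: 0.342
```

```bash
python3 - <<'E'
from h import *
M=go(632.2,190.4,70,100.2)
E
```

```text
t 13.75 tcp [629.7 190.8 129. ] jaw 81.9 q6 0.44 F [-0.7  0.  -2.4] w 29.1
shift [ 5.9  -0.26 -0.  ] turn -18.3
```

Request:
carry_out([
  [0,-0.3,0,-8,1],
  [2,-0.3,0,-16,1],
  [4,-0.3,0,-18.3,1],
  [5.9,-0.3,0,-18.3,1],
  [5.9,-0.3,0,-18.3,1],
  [5.9,-0.3,0,-18.3,1],
])

```text
t: 14.35
tcp_pos: [0.6327, 0.1903, 0.0703]
ee_rot: [-0.541, 0.456, 0.541, 0.455]
ft_force: [0.8, 0.9, -1.4]
gripper_width: 0.34
```

```bash
python3 - <<'E'
from h import *
M=go(632.2,190.4,44,100.2)
S=snap('side')
W=cloud(S); 
t=np.radians(10.2); dx,dy=W[...,0]-.6322,W[...,1]-.1919
u=dx*np.cos(t)+dy*np.sin(t); v=-dx*np.sin(t)+dy*np.cos(t)
for lo in range(30,65,5):
    k=(W[...,2]*1000>=lo)&(W[...,2]*1000<lo+5)&(abs(u)<.06)&(abs(v)<.04); print(lo,k.sum(),np.percentile(u[k]*1000,[2,50,98]).round(1) if k.any() else '',np.percentile(v[k]*1000,[2,50,98]).round(1) if k.any() else '')
E
```

```text
t 14.35 tcp [632.7 190.3  70.3] jaw 99.8 q6 0.12 F [ 0.8  0.9 -1.4] w 28.9
shift [2.63 0.04 0.01] turn -0.4
30 38 [-41.5 -23.7  25.3] [-6.7 12.6 14.4]
35 71 [-41.2 -29.1  21. ] [-8.6  7.6 15.8]
40 34 [-30.5 -21.7  26. ] [-12.1  13.   15.1]
45 34 [-30.  -16.4  23.4] [-9.6 13.3 20.5]
50 42 [-30.3 -16.4  24.1] [-12.5  13.7  25.9]
55 51 [-30.6 -11.5  22. ] [-15.3  14.4  27.8]
60 43 [-29.9 -13.1   5.4] [-9.4 14.4 28.2]
```

Request:
carry_out([
  [0.8,-0.1,0.05,-0.4,1],
  [1.4,-0.1,0.05,-0.4,1],
  [1.9,-0.1,0.05,-0.4,1],
  [2.3,-0.1,0.05,-0.4,1],
  [2.6,-0.1,0.05,-0.4,1],
  [2.6,-0.1,0.05,-0.4,1],
])

```text
t: 15.0
tcp_pos: [0.6337, 0.191, 0.0445]
ee_rot: [-0.543, 0.453, 0.543, 0.453]
ft_force: [-1.3, -0.5, 3.1]
gripper_width: 0.34
```

Request:
carry_out([
  [0,0,0,0,0.45],
  [0,0,0,0,0.45],
  [0,0,0,0,0.45],
  [-3,0,0,0,0.45],
  [-8,0,0,0,0.45],
  [-9,4,0,0,0.45],
  [-9,8,0,0,1],
  [-9,12,0,0,1],
  [-9,16,0,0,1],
  [-9,16,0,0,1],
])

```text
t: 16.0
tcp_pos: [0.4709, 0.1613, 0.1342]
ee_rot: [-0.542, 0.455, 0.544, 0.452]
ft_force: [0.1, 0.9, 0.1]
gripper_width: -0.001
```

```bash
python3 - <<'E'
from h import *
blobs(snap('top'),.027,.07,(.4,.72,-.25,.38),10)
blobs(snap('side'),.027,.07,(.4,.72,-.25,.38),10)
M=go(393.3,164.4,130,104)
E
```

```text
n 239 px 210 166 mean [632.2 188.7  41.6] zp95 45.5 rect [632.9 190.2] [57.2 30.3] 11.3 rgb [60. 59. 59.]
n 258 px 364 170 mean [ 630.6 -221.2   41.3] zp95 45.4 rect [ 632.2 -222.1] [30.6 57. ] 85.0 rgb [83. 82. 81.]
n 185 px 243 216 mean [498.4  96.6  54.7] zp95 64.4 rect [500.3  96.4] [31.1 35. ] 1.1 rgb [123.  75.  73.]
n 202 px 251 237 mean [491.7 103.6  44.8] zp95 64.1 rect [498.3  98.2] [39.7 30.6] 89.8 rgb [100.  48.  48.]
n 397 px 178 254 mean [628.8 195.   38.8] zp95 42.9 rect [631.3 191.9] [57.3 34.2] 10.1 rgb [38. 38. 39.]
n 382 px 264 271 mean [433.5 182.6  49.6] zp95 61.7 rect [435.6 176.6] [37.2 33.5] 15.8 rgb [42. 41. 42.]
n 544 px 213 325 mean [470.6 331.7  49.8] zp95 64.5 rect [472.6 327.7] [31.2 38.1] 89.7 rgb [73. 72. 72.]
t 16.1 tcp [476.2 162.7 135. ] jaw 100.2 q6 0.15 F [-0.8 -0.7  0.4] w -0.1
shift [0.49 8.13 1.64] turn -3.8
```

R1 is seated at (632,191), with its top at about 42 mm. Next I go behind R2 and tip it onto its base.

Request:
carry_out([
  [0.5,4,0.8,-3.8,1],
  [0.5,8.1,1.6,-3.8,1],
  [0.5,8.1,1.6,-3.8,1],
  [4,8.1,1.6,-3.8,1],
  [7.0,8.1,1.6,-3.8,1],
  [7.0,8.1,1.6,-3.8,1],
  [7.0,8.1,1.6,-3.8,1],
])

```text
t: 16.8
tcp_pos: [0.3947, 0.1642, 0.0646]
ee_rot: [-0.557, 0.435, 0.557, 0.435]
ft_force: [-0.1, 1.4, -0.2]
gripper_width: -0.0
```

```bash
python3 - <<'E'
from h import *
M=go(393.3,164.4,65,104)
axis(M,np.cos(np.radians(14)),np.sin(np.radians(14)))
E
```

```text
t 16.8 tcp [394.7 164.2  64.6] jaw 104.0 q6 0.15 F [-0.1  1.4 -0.2] w -0.0
shift [-0.04  0.13  0.05] turn 0.0
unit move [-0.001 -1.    -0.   ]
```

Request:
carry_out([
  [0,-1.0,0,0,1],
  [0,-1.7,0,0,1],
  [0,-2.3,0,0,1],
  [0,-2.8,0,0,1],
  [0,-3.2,0,0,1],
  [0,-3.6,0,0,1],
  [0,-3.9,0,0,1],
])

```text
t: 17.5
tcp_pos: [0.4319, 0.1735, 0.0643]
ee_rot: [0.557, -0.435, -0.557, -0.435]
ft_force: [0.8, 0.1, 0.1]
gripper_width: 0.003
```

```bash
python3 - <<'E'
from h import *
S=snap('side'); save(S['image'],'s2.png',(180,180,360,340),3)
blobs(S,.02,.08,(.41,.56,.13,.25),10)
go(393,164,65,104)
E
```

```text
n 639 px 251 271 mean [459.6 190.2  44.6] zp95 61.8 rect [460.8 184.3] [84.5 31.2] 11.2 rgb [40. 40. 41.]
t 17.55 tcp [432.4 173.7  64.3] jaw 104.0 q6 0.14 F [-0.3  0.3  0.7] w -0.1
shift [-0.07  4.05  0.02] turn 0.0
```

View pics/s2.png

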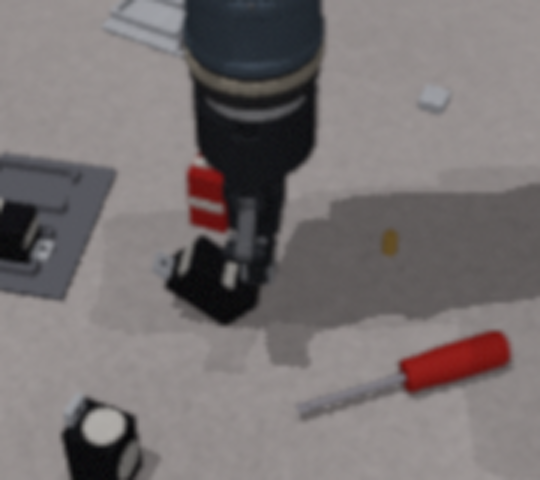

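The picture shows R2 at about (210,280) tilting over as intended, tab towards +x, with the fingers behind it. I'll keep pushing.

Request:
carry_out([
  [0,-0.5,0,0,1],
  [0,-1.0,0,0,1],
  [0,-1.5,0,0,1],
  [0,-1.5,0,0,1],
  [-4,0,0,0,1],
  [-8,0,0,0,0],
  [-8,9,-8,0,0],
  [-8,9,-8,0,0],
  [-8,9,-8,0,0],
])

```text
t: 18.45
tcp_pos: [0.3605, 0.0719, 0.1443]
ee_rot: [-0.557, 0.436, 0.557, 0.435]
ft_force: [1.0, 0.3, 0.6]
gripper_width: 0.682
```

```bash
python3 - <<'E'
from h import *
for n in('top','side'): blobs(snap(n),.02,.08,(.38,.6,.05,.28),10)
go(393,164,65,104)
E
```

```text
n 79 px 243 214 mean [507.6  99.6  56.7] zp95 62.1 rect [503.7  96.1] [24.1 34.1] 2.6 rgb [120.  76.  75.]
n 138 px 208 217 mean [495.  189.4  36.3] zp95 39.5 rect [494.6 190.2] [31.8 30.4] 14.5 rgb [62. 61. 61.]
n 391 px 251 238 mean [495.5 102.8  47.1] zp95 64.5 rect [498.1  98.4] [30.6 39.1] 1.9 rgb [116.  60.  59.]
n 437 px 242 274 mean [479.2 191.9  32.7] zp95 36.9 rect [481.  188.5] [56.9 32.8] 12.4 rgb [40. 39. 40.]
t 18.55 tcp [361.5  72.2 144.4] jaw 103.9 q6 -0.05 F [0.4 0.3 0.3] w 71.8
shift [ 7.94 -5.27  8.15] turn -0.1
```

```bash
python3 - <<'E'
from h import *
go(481.8,186.3,100,102.5)
E
```

```text
t 18.55 tcp [361.5  72.2 144.4] jaw 103.9 q6 -0.05 F [0.4 0.3 0.3] w 71.8
shift [  4.43 -14.42   8.18] turn 1.4
```

Request:
carry_out([
  [0,-5,3,1.4,0],
  [0,-10,6,1.4,0],
  [2,-14.4,8.2,1.4,0],
  [4.4,-14.4,8.2,1.4,0],
  [4.4,-14.4,8.2,1.4,0],
  [4.4,-14.4,8.2,1.4,0],
])

```text
t: 19.15
tcp_pos: [0.4828, 0.1887, 0.0995]
ee_rot: [-0.552, 0.443, 0.553, 0.441]
ft_force: [0.8, 0.1, 0.2]
gripper_width: 1.002
```

```bash
python3 - <<'E'
from h import *
go(481.8,186.3,37,102.5)
E
```

```text
t 19.15 tcp [482.8 188.7  99.5] jaw 102.7 q6 0.15 F [0.8 0.1 0.2] w 85.2
shift [ 6.25  0.13 -0.21] turn 0.2
```

Request:
carry_out([
  [3,0.1,-0.2,0,0],
  [6.2,0.1,-0.2,0,0],
  [6.2,0.1,-0.2,0,0],
  [6.2,0.1,-0.2,0,1],
  [6.2,0.1,-0.2,0,1],
  [6.2,0.1,-0.2,0,1],
  [6.2,0.1,-0.2,0,1],
  [6.2,0.1,-0.2,0,1],
  [6.2,0.1,-0.2,0,1],
  [3,0.1,-0.2,0,1],
  [-2,0.1,-0.2,0,1],
  [-3,0.1,-0.2,0,1],
])

```text
t: 20.35
tcp_pos: [0.4851, 0.1872, 0.1354]
ee_rot: [0.553, -0.44, -0.551, -0.444]
ft_force: [0.6, 0.8, -0.7]
gripper_width: 0.343
```

```bash
python3 - <<'E'
from h import *
go(643.2,129.3,130,278.5)
E
```

```text
t 20.35 tcp [485.1 187.2 135.4] jaw 102.6 q6 0.15 F [ 0.6  0.8 -0.7] w 29.2
shift [  0.63 -14.15  -9.1 ] turn -175.9
```

Request:
carry_out([
  [0,-3,-1,-8,1],
  [0,-6,-3,-17,1],
  [0,-9,-5,-25,1],
  [0,-12,-7,-34,1],
  [0,-14.2,-9.1,-42,1],
  [0,-14.2,-9.1,-51,1],
  [0,-14.2,-9.1,-59,1],
  [0,-14.2,-9.1,-68,1],
  [0,-14.2,-9.1,-76,1],
  [0,-14.2,-9.1,-85,1],
  [0,-14.2,-9.1,-93,1],
  [0,-14.2,-9.1,-100,1],
])

```text
t: 21.55
tcp_pos: [0.6412, 0.1285, 0.1301]
ee_rot: [-0.693, -0.141, 0.693, -0.141]
ft_force: [0.8, -0.1, -0.8]
gripper_width: 0.34
```

Request:
carry_out([
  [0,0,0,-8,1],
  [0,0,0,-17,1],
  [0,0,0,-25,1],
  [0,0,0,-34,1],
  [0,0,0,-42,1],
  [0,0,0,-51,1],
  [0,0,0,-59,1],
  [0,0,0,-67,1],
  [0,0,0,-74,1],
  [0,0,0,-74,1],
])

```text
t: 22.55
tcp_pos: [0.6412, 0.1285, 0.1301]
ee_rot: [0.47, 0.529, -0.47, 0.528]
ft_force: [-0.0, -0.9, -0.6]
gripper_width: 0.341
```

```bash
python3 - <<'E'
from h import *
go(643.2,129.3,70,278.5)
E
```

```text
t 22.55 tcp [641.2 128.5 130.1] jaw -83.3 q6 -3.06 F [-0.  -0.9 -0.6] w 29.0
shift [ 6.01  0.21 -0.05] turn -1.8
```

Request:
carry_out([
  [2,0.2,-0.05,-1.8,1],
  [4,0.2,-0.05,-1.8,1],
  [6,0.2,-0.05,-1.8,1],
  [6,0.2,-0.05,-1.8,1],
  [6,0.2,-0.05,-1.8,1],
])

```text
t: 23.05
tcp_pos: [0.6432, 0.1293, 0.0704]
ee_rot: [0.462, 0.535, -0.463, 0.535]
ft_force: [-0.6, 0.9, -0.5]
gripper_width: 0.343
```

```bash
cat >> h.py <<'E'
def held(x,y,yaw):
    W=cloud(snap('side')); t=np.radians(yaw); dx,dy=W[...,0]-x/1000,W[...,1]-y/1000
    u=dx*np.cos(t)+dy*np.sin(t); v=-dx*np.sin(t)+dy*np.cos(t)
    for lo in range(30,65,5):
        k=(W[...,2]*1000>=lo)&(W[...,2]*1000<lo+5)&(abs(u)<.06)&(abs(v)<.035)
        if k.any(): print(lo,k.sum(),'u',np.percentile(u[k]*1000,[2,50,98]).round(1),'v',np.percentile(v[k]*1000,[2,50,98]).round(1))
E
python3 - <<'E'
from h import *
go(643.2,129.3,44,278.5)
held(643.2,130.8,10.2)
E
```

```text
t 23.05 tcp [643.2 129.3  70.4] jaw -81.7 q6 -3.09 F [-0.6  0.9 -0.5] w 29.1
shift [ 2.64  0.01 -0.  ] turn -0.2
30 55 u [-39.2 -25.   25.5] v [-7.3 11.1 15.1]
35 53 u [-38.3 -21.9  28.2] v [-8.8 12.8 15.9]
40 37 u [-27.5 -17.3  26.4] v [-12.7  13.4  15.4]
45 31 u [-27.3 -10.8  26.7] v [-9.3 13.6 20.3]
50 37 u [-28.1 -14.6  28.5] v [-11.8  13.6  25. ]
55 51 u [-27.  -11.   25.4] v [-12.6  14.8  27.5]
60 59 u [-27.5 -12.4  18.2] v [-16.3  12.   27.8]
```

Request:
carry_out([
  [0.8,-0.05,0,0,1],
  [1.4,-0.05,0,0,1],
  [1.9,-0.05,0,0,1],
  [2.3,-0.05,0,0,1],
  [2.6,-0.05,0,0,1],
  [2.6,-0.05,0,0,1],
  [2.6,-0.05,0,0,1],
])

```text
t: 23.8
tcp_pos: [0.6426, 0.1292, 0.0458]
ee_rot: [0.462, 0.535, -0.462, 0.535]
ft_force: [-6.0, -0.7, 12.7]
gripper_width: 0.343
```

Request:
carry_out([
  [0,0,0,0,0.45],
  [0,0,0,0,0.45],
  [0,0,0,0,0.45],
  [-3,0,0,0,0.45],
  [-8,0,0,0,0.45],
  [-9,-4,0,0,0.45],
  [-9,-8,0,0,1],
  [-9,-12,0,0,1],
  [-9,-16,0,0,1],
  [-9,-16,0,0,1],
])

```text
t: 24.8
tcp_pos: [0.479, 0.1048, 0.1339]
ee_rot: [0.461, 0.536, -0.463, 0.534]
ft_force: [-0.4, -0.6, -0.2]
gripper_width: 0.001
```

```bash
python3 - <<'E'
from h import *
blobs(snap('top'),.027,.07,(.4,.72,-.25,.38),10)
blobs(snap('side'),.027,.07,(.4,.72,-.25,.38),10)
M=go(429,326,130,269.5)
E
```

```text
n 258 px 364 170 mean [ 630.7 -221.2   41.5] zp95 45.2 rect [ 632.4 -222.3] [30.7 57.8] 84.3 rgb [81. 80. 79.]
n 198 px 154 223 mean [472.1 326.   55.5] zp95 65.9 rect [473.7 327.5] [30.6 37.1] 88.2 rgb [98. 97. 96.]
n 348 px 187 233 mean [640.8 134.   38.7] zp95 42.9 rect [644.1 130.9] [58.7 33.2] 8.9 rgb [42. 40. 42.]
n 353 px 251 237 mean [496.  102.1  49.6] zp95 65.2 rect [498.4  98.2] [30.8 38.8] 1.7 rgb [111.  56.  55.]
n 395 px 178 254 mean [628.8 195.   38.7] zp95 43.1 rect [631.1 192.1] [57.1 31.4] 10.9 rgb [38. 37. 39.]
n 541 px 213 325 mean [470.7 331.7  50. ] zp95 65.1 rect [472.8 328.1] [32.3 38.1] 88.3 rgb [73. 71. 72.]
t 24.9 tcp [484.4 105.8 134.8] jaw -81.6 q6 -3.07 F [ 1.3 -0.2  0.1] w 0.0
shift [  0.48  -2.25 -22.6 ] turn 8.9
```

Request:
carry_out([
  [0.4,-1.5,-5,4,1],
  [0.4,-2.2,-10,9,1],
  [0.4,-2.2,-15,9,1],
  [0.4,-2.2,-20,9,1],
  [0.4,-2.2,-22.6,9,1],
  [0.4,-2.2,-22.6,9,1],
  [4,-2.2,-22.6,9,1],
  [6.9,-2.2,-22.6,9,1],
  [6.9,-2.2,-22.6,9,1],
  [6.9,-2.2,-22.6,9,1],
])

```text
t: 25.9
tcp_pos: [0.4303, 0.3259, 0.0655]
ee_rot: [-0.502, -0.497, 0.503, -0.497]
ft_force: [-0.0, 0.8, 0.9]
gripper_width: 0.005
```

```bash
python3 - <<'E'
from h import *
M=go(429,326,65,269.5)
axis(M,1,-.01)
E
```

```text
t 25.9 tcp [430.3 325.9  65.5] jaw -90.6 q6 -2.48 F [-0.   0.8  0.9] w 0.4
shift [ 0.05 -0.13 -0.01] turn -0.1
unit move [-0.001  1.    -0.001]
```

Request:
carry_out([
  [0,1.0,0,0,1],
  [0,1.7,0,0,1],
  [0,2.3,0,0,1],
  [0,2.8,0,0,1],
  [0,3.2,0,0,1],
  [0,3.6,0,0,1],
  [0,4.0,0,0,1],
  [0,4.5,0,0,1],
  [0,5.0,0,0,1],
  [0,5.4,0,0,1],
  [0,5.4,0,0,1],
])

```text
t: 27.0
tcp_pos: [0.4843, 0.3256, 0.0653]
ee_rot: [0.503, 0.497, -0.502, 0.497]
ft_force: [-0.1, -0.2, 0.1]
gripper_width: 0.001
```

Request:
carry_out([
  [-4,-1,0,0,0],
  [-8,-5,0,0,0],
  [-8,-10,3,0,0],
  [-8,-14,6,0,0],
  [-8,-14,6,0,0],
  [-8,-14,6,0,0],
])

```text
t: 27.6
tcp_pos: [0.3415, 0.266, 0.1458]
ee_rot: [0.502, 0.498, -0.502, 0.498]
ft_force: [-0.1, 0.2, 0.6]
gripper_width: 0.991
```

```bash
python3 - <<'E'
from h import *
for n in('top','side'): blobs(snap(n),.02,.08,(.38,.6,.2,.4),10)
go(519,326,100,269)
E
```

```text
n 281 px 158 207 mean [519.9 324.7  35.5] zp95 40.0 rect [520.7 325.9] [31.3 56.7] 89.8 rgb [70. 69. 68.]
n 555 px 192 322 mean [517.  329.6  32.9] zp95 36.4 rect [519.1 327. ] [31.7 57.7] 88.2 rgb [64. 62. 62.]
t 27.7 tcp [344.1 267.7 145.8] jaw -90.6 q6 -2.47 F [0.2 0.8 0.4] w 84.7
shift [ 4.62 17.42 -5.99] turn 0.4
```

Request:
carry_out([
  [0,5,-2,0.4,0],
  [0,10,-4,0.4,0],
  [2,15,-5.9,0.4,0],
  [4.6,17.5,-5.9,0.4,0],
  [4.6,17.5,-5.9,0.4,0],
  [4.6,17.5,-5.9,0.4,0],
  [4.6,17.5,-5.9,0.4,0],
])

```text
t: 28.4
tcp_pos: [0.5186, 0.3244, 0.0995]
ee_rot: [-0.504, -0.496, 0.504, -0.496]
ft_force: [-0.7, 0.4, 0.5]
gripper_width: 0.997
```

```bash
python3 - <<'E'
from h import *
go(520,325,37,269)
E
```

```text
t 28.4 tcp [518.6 324.4  99.5] jaw -91.0 q6 -2.57 F [-0.7  0.4  0.5] w 84.8
shift [ 6.25  0.14 -0.06] turn 0.0
```

Request:
carry_out([
  [3,0.1,0,0,0],
  [6.2,0.1,0,0,0],
  [6.2,0.1,0,0,0],
  [6.2,0.1,0,0,1],
  [6.2,0.1,0,0,1],
  [6.2,0.1,0,0,1],
  [6.2,0.1,0,0,1],
  [6.2,0.1,0,0,1],
  [6.2,0.1,0,0,1],
  [3,0.1,0,0,1],
  [-2,0.1,0,0,1],
  [-3,0.1,0,0,1],
])

```text
t: 29.6
tcp_pos: [0.5218, 0.3255, 0.135]
ee_rot: [0.507, 0.495, -0.502, 0.496]
ft_force: [1.6, 0.8, -0.1]
gripper_width: 0.343
```

```bash
python3 - <<'E'
from h import *
go(647.5,-102.6,130,82.8)
go(639.7,-164,130,82.8)
E
```

```text
t 29.6 tcp [521.8 325.5 135. ] jaw -91.0 q6 -2.57 F [ 1.6  0.8 -0.1] w 29.1
shift [ 0.4  13.29 42.59] turn -173.8
t 29.6 tcp [521.8 325.5 135. ] jaw -91.0 q6 -2.57 F [ 1.6  0.8 -0.1] w 29.1
shift [ 0.37 12.62 48.74] turn -173.8
```

Request:
carry_out([
  [0,1,4,8,1],
  [0,2,8,17,1],
  [0,4,12,25,1],
  [0,5,16,34,1],
  [0,6,20,42,1],
  [0,7,24,51,1],
  [0,8,28,59,1],
  [0,10,32,68,1],
  [0,12,36,76,1],
  [0,13.3,40,85,1],
  [0,13.3,42.6,93,1],
  [0,13.3,42.6,100,1],
])

```text
t: 30.8
tcp_pos: [0.6455, -0.1079, 0.129]
ee_rot: [0.704, -0.071, -0.704, -0.071]
ft_force: [-0.6, 1.0, -1.0]
gripper_width: 0.344
```

Request:
carry_out([
  [0,0,0,8,1],
  [0,0,0,17,1],
  [0,0,0,25,1],
  [0,0,0,34,1],
  [0,0,0,42,1],
  [0,0,0,51,1],
  [0,0,0,59,1],
  [0,0,0,68,1],
  [0,0,0,77,1],
  [0,0,0,86.2,1],
  [0,0,0,86.2,1],
  [0,0,0,86.2,1],
])

```text
t: 32.0
tcp_pos: [0.6454, -0.104, 0.1293]
ee_rot: [-0.468, 0.53, 0.469, 0.53]
ft_force: [-0.4, -0.0, -2.7]
gripper_width: 0.345
```

```bash
python3 - <<'E'
from h import *
go(647.5,-102.5,70,82.8)
E
```

```text
t 32.0 tcp [ 645.4 -104.   129.3] jaw 83.0 q6 -0.04 F [-0.4 -0.  -2.7] w 29.4
shift [ 5.93 -0.19  0.18] turn 0.2
```

Request:
carry_out([
  [2,-0.2,0.18,0.2,1],
  [4,-0.2,0.18,0.2,1],
  [5.9,-0.2,0.18,0.2,1],
  [5.9,-0.2,0.18,0.2,1],
  [5.9,-0.2,0.18,0.2,1],
])

```text
t: 32.5
tcp_pos: [0.6475, -0.1025, 0.0705]
ee_rot: [-0.467, 0.531, 0.468, 0.531]
ft_force: [-0.4, 0.0, -0.4]
gripper_width: 0.345
```

```bash
python3 - <<'E'
from h import *
go(647.5,-102.5,44,82.8)
held(647.2,-100.9,-7.2)
E
```

```text
t 32.5 tcp [ 647.5 -102.5   70.5] jaw 82.7 q6 -0.03 F [-0.4  0.  -0.4] w 29.3
shift [ 2.65  0.   -0.  ] turn -0.1
30 37 u [-40.  -26.3  26. ] v [-9.8  9.1 14.4]
35 42 u [-39.4 -24.7  25. ] v [-14.1  11.5  15.6]
40 21 u [-29.  -20.6  25.6] v [-16.4  12.7  16.3]
45 32 u [-28.7 -16.4  26.1] v [-8.6 13.7 20.6]
50 32 u [-28.6 -12.5  26.3] v [-11.5  12.8  24.9]
55 32 u [-29.8 -12.1  25.5] v [-9.4 13.4 27.7]
60 42 u [-28.8 -14.8  25.3] v [-9.  14.  27.7]
```

Request:
carry_out([
  [0.8,-0.03,0,0,1],
  [1.4,-0.03,0,0,1],
  [1.9,-0.03,0,0,1],
  [2.3,-0.03,0,0,1],
  [2.6,-0.03,0,0,1],
  [2.6,-0.03,0,0,1],
])

```text
t: 33.15
tcp_pos: [0.6477, -0.1025, 0.0449]
ee_rot: [-0.467, 0.531, 0.467, 0.531]
ft_force: [-2.8, 0.9, 6.1]
gripper_width: 0.344
```

Request:
carry_out([
  [0,0,0,0,0.45],
  [0,0,0,0,0.45],
  [0,0,0,0,0.45],
  [-3,0,0,0,0.45],
  [-8,0,0,0,0.45],
  [-9,4,0,0,0.45],
  [-9,9,0,0,0],
  [-9,14,0,0,0],
  [-9,19,2,0,0],
  [-9,19,2,0,0],
])

```text
t: 34.15
tcp_pos: [0.4557, -0.0567, 0.1338]
ee_rot: [-0.465, 0.532, 0.468, 0.53]
ft_force: [1.3, -0.8, 1.4]
gripper_width: 0.999
```

```bash
python3 - <<'E'
from h import *
T,S=snap('top'),snap('side')
for f in(T,S): blobs(f,.027,.07,(.4,.72,-.4,.38),10)
M=go(565.4,-321,130,82.8)
save(S['image'],'s3.png',(150,110,350,360),2.3)
save(T['image'],'t3.png',(130,145,410,295),2.8)
E
```

```text
n 249 px 233 162 mean [643.2 128.5  41.8] zp95 45.5 rect [644.3 129.2] [57.9 30.2] 8.7 rgb [66. 64. 63.]
n 259 px 210 167 mean [631.  189.4  41.3] zp95 45.5 rect [632.4 190.5] [57.4 30.6] 10.1 rgb [65. 63. 62.]
n 17 px 370 164 mean [ 647.4 -236.5   42.4] zp95 45.4 rect [ 647. -236.] [ 3.9 22. ] 88.8 rgb [66. 66. 68.]
n 67 px 402 195 mean [ 565.  -317.9   47.3] zp95 55.6 rect [ 565.8 -319.2] [13.4 20.9] 80.6 rgb [51. 49. 48.]
n 185 px 243 216 mean [498.5  96.7  55.1] zp95 66.9 rect [500.3  96.3] [31.5 34.8] 1.5 rgb [125.  79.  77.]
n 201 px 255 154 mean [ 628.8 -218.6   38.4] zp95 43.1 rect [ 630.8 -223.3] [36.4 58. ] 87.0 rgb [64. 62. 62.]
n 239 px 231 177 mean [644.5 -96.4  38.4] zp95 43.2 rect [ 646.5 -101.1] [33.3 58.2] 81.6 rgb [62. 61. 61.]
n 354 px 187 233 mean [641.2 134.2  38.6] zp95 43.0 rect [643.6 130.2] [57.2 33.9] 8.6 rgb [41. 39. 41.]
n 360 px 251 237 mean [495.8 102.4  49.2] zp95 65.2 rect [498.1  98.7] [30.5 38. ] 1.9 rgb [115.  59.  58.]
n 397 px 178 254 mean [628.9 195.1  38.7] zp95 43.0 rect [631.5 191.7] [57.2 32.3] 11.0 rgb [37. 36. 38.]
t 34.25 tcp [461.4 -57.9 134.9] jaw 82.7 q6 0.0 F [-0.  -0.8 -0.2] w 85.1
shift [  0.5  -13.67 -24.77] turn -0.1
```

View pics/s3.png

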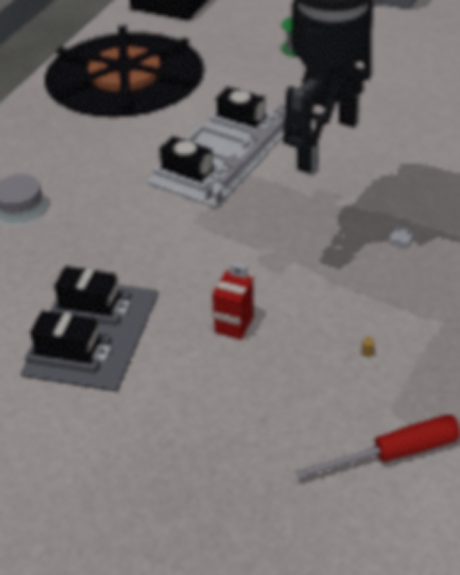

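View pics/t3.png

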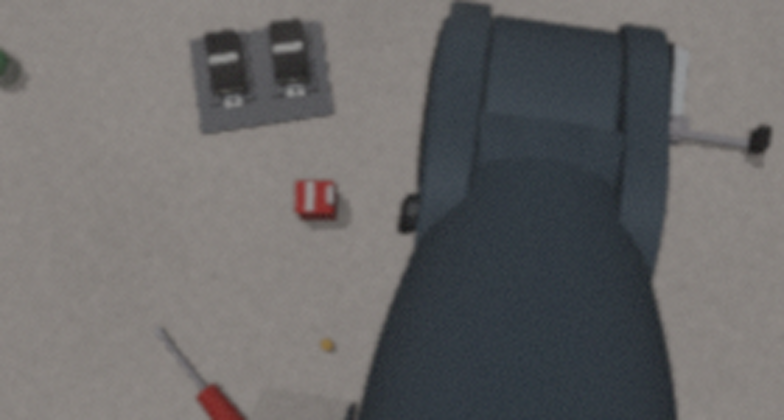

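The side crop shows R1 and R2 in the reject tray at (65,335) and (88,290), with their tabs in the gaps. The round modules are in the pass tray at (187,158) and (241,105), and the middle nest is empty. Now I'll close the keeper.

Request:
carry_out([
  [0,-3,-5,0,0],
  [0,-6,-10,0,0],
  [0,-9,-15,0,0],
  [0,-12,-20,0,0],
  [0,-13.7,-24.8,0,0],
  [0,-13.7,-24.8,0,0],
  [0,-13.7,-24.8,0,0],
  [0,-13.7,-24.8,0,0],
])

```text
t: 35.05
tcp_pos: [0.5667, -0.323, 0.1332]
ee_rot: [-0.466, 0.531, 0.467, 0.531]
ft_force: [0.1, -0.2, -0.2]
gripper_width: 0.999
```

```bash
python3 - <<'E'
from h import *
go(565.4,-321,51,82.8)
E
```

```text
t 35.05 tcp [ 566.7 -323.   133.2] jaw 82.5 q6 -0.39 F [ 0.1 -0.2 -0.2] w 84.9
shift [8.22 0.15 0.18] turn -0.3
```

Request:
carry_out([
  [4,0.1,0.2,0,0],
  [8.2,0.1,0.2,0,0],
  [8.2,0.1,0.2,0,0],
  [8.2,0.1,0.2,0,1],
  [8.2,0.1,0.2,0,1],
  [8.2,0.1,0.2,0,1],
  [8.2,0.1,0.2,0,1],
  [8.2,0.1,0.2,0,1],
  [8.2,0.1,0.2,0,1],
  [8.2,0.1,0.2,0,1],
], grip_force=30)

```text
t: 36.05
tcp_pos: [0.5658, -0.32, 0.0533]
ee_rot: [-0.467, 0.531, 0.466, 0.531]
ft_force: [-0.0, -0.0, 7.1]
gripper_width: 0.139
```

Request:
carry_out([
  [0,0,0.6,0,1],
  [0,0,1.2,0,1],
  [0,0,1.8,0,1],
  [0,0,2.4,0,1],
  [0,0,2.8,0,1],
  [0,0,3.1,0,1],
  [0,0,3.1,0,1],
  [0,0,3.1,0,1],
])

```text
t: 36.85
tcp_pos: [0.5696, -0.2902, 0.0534]
ee_rot: [-0.468, 0.532, 0.466, 0.531]
ft_force: [-2.7, -3.0, 5.3]
gripper_width: 0.131
```

Request:
carry_out([
  [0,0,0.1,0,1],
  [0,0,0.2,0,1],
  [0,0,0.3,0,1],
  [0,0,0.3,0,1],
])

```text
t: 37.25
tcp_pos: [0.5696, -0.2899, 0.0534]
ee_rot: [-0.468, 0.533, 0.464, 0.53]
ft_force: [-5.4, -16.2, 3.2]
gripper_width: 0.134
```

Request:
carry_out([
  [0,0,-0.1,0,0.6],
  [0,0,-0.1,0,0.6],
  [0,0,-0.1,0,0.6],
  [-4,0,-0.1,0,0.6],
  [-8,0,-0.1,0,0.4],
  [-12,4,-4,0,0],
  [-12,9,-8,0,0],
  [-12,14,-12,0,0],
  [-12,18,-16,0,0],
  [-12,18,-16,0,0],
  [-12,18,-16,0,0],
])

```text
t: 38.35
tcp_pos: [0.3665, -0.4239, 0.1726]
ee_rot: [-0.465, 0.533, 0.466, 0.532]
ft_force: [0.1, 1.0, 0.2]
gripper_width: 0.998
```

```bash
python3 - <<'E'
from h import *
T,S=snap('top'),snap('side')
for f in(T,S): blobs(f,.027,.07,(.4,.72,-.36,.38),10)
save(T['image'],'t4.png',(180,145,410,220),3.4)
save(S['image'],'s4.png',(150,110,350,310),3)
go(565,-321,130,82.8)
E
```

```text
n 250 px 233 162 mean [643.  128.4  41.8] zp95 45.6 rect [644.7 129.1] [57.1 30.2] 8.8 rgb [58. 57. 56.]
n 248 px 320 163 mean [ 646.6 -102.2   41.6] zp95 45.3 rect [ 648.3 -102.7] [30.  57.3] 82.9 rgb [73. 72. 72.]
n 256 px 210 166 mean [631.2 189.5  41.7] zp95 45.8 rect [632.5 190.5] [56.8 30.4] 10.1 rgb [57. 55. 55.]
n 263 px 364 170 mean [ 630.4 -221.2   41.1] zp95 44.9 rect [ 632.2 -222.2] [30.8 58. ] 85.0 rgb [69. 68. 67.]
n 63 px 390 193 mean [ 569.  -287.1   48.2] zp95 56.2 rect [ 569.8 -288.6] [12.5 21.2] 85.9 rgb [46. 44. 43.]
n 186 px 243 216 mean [498.9  96.4  55.4] zp95 67.3 rect [500.3  96.7] [30.9 35.5] 1.6 rgb [114.  72.  70.]
n 75 px 283 145 mean [ 567.7 -286.    42.4] zp95 54.5 rect [ 569.4 -287. ] [12.9 22.2] 83.2 rgb [44. 42. 43.]
n 203 px 255 154 mean [ 628.3 -218.5   38.5] zp95 43.5 rect [ 630.7 -223.3] [34.5 58.4] 83.3 rgb [70. 68. 68.]
n 240 px 231 176 mean [644.2 -96.7  38.4] zp95 43.5 rect [ 646.7 -101.6] [34.1 57.2] 86.0 rgb [69. 68. 68.]
n 349 px 187 233 mean [640.8 133.8  38.7] zp95 42.8 rect [643.6 131.3] [57.9 32.2] 8.3 rgb [46. 44. 46.]
n 354 px 251 237 mean [495.9 102.1  49.5] zp95 65.3 rect [498.1  98.6] [30.7 39.9] 1.7 rgb [124.  64.  63.]
n 397 px 178 254 mean [628.5 194.9  38.6] zp95 42.8 rect [631.7 192.2] [58.4 32.2] 8.5 rgb [41. 40. 42.]
t 38.45 tcp [ 369.9 -422.1  172.4] jaw 82.5 q6 -0.72 F [0.2 0.7 0.2] w 85.1
shift [  4.25 -18.03  12.57] turn -0.3
```

View pics/t4.png

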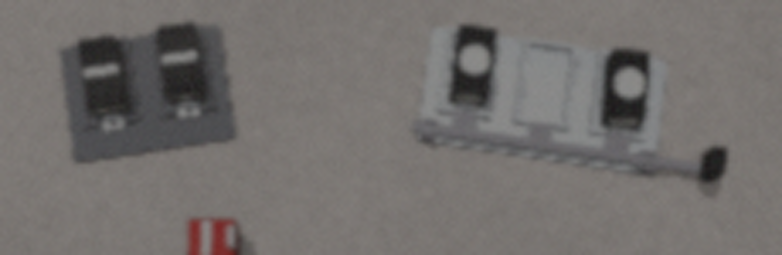

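View pics/s4.png

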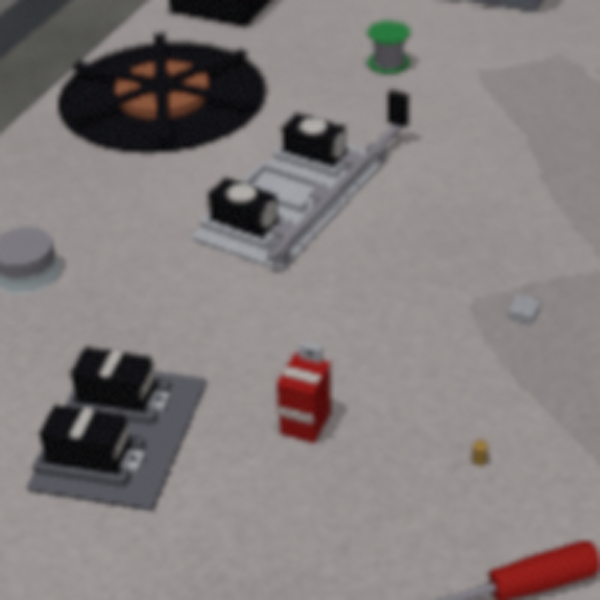

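The final pictures show all four modules seated. The bar modules are in the reject tray, at (105,75) and (185,65) in the top crop. The round ones are in the pass tray at (472,70) and (626,90), with the keeper fingers over their tabs. The bystanders and the red look-alike have not moved.

```bash
python3 -c "
from bench import bot
print(bot.sign_off())"
```

```text
the job is handed in; nothing more can be done
None
```

The job is finished and handed in at about t = 38.5 s. Hand-in gives no verdict, so what follows rests on my own checks.

**What I did:**
- I slid the keeper open to its end stop, about 31 mm.
- I put the lying round module and the lying bar module in their nests.
- I tipped the two standing modules onto their bases with closed fingers, then placed each in its tray.
- I slid the keeper home until it met its stop, with about 16 N on the wrist.

Only two round modules were there, so the middle pass nest is empty.

**Last checks:**
- **Seating:** Both cameras put all four cases within about 3 mm of their nest points. Tops were at about 42 mm, which is the seated height, and tabs were on the gap side.
- **Keeper:** The post was back at its starting place to within about 1 mm.
- **Surroundings:** The arm was clear of everything. The red look-alike had not moved, and the bystanders in the final crops were in place.

**Disagreements and limits:**
- Camera y readings were about 1.5–2 mm higher than the gripper's; I corrected for this from the second module on.
- I placed R2 1–2° short in yaw to stay inside the last joint's range, within the play of its nest.

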